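# Take the depth of an inclined blind bore with a rod depth gauge

### The arm

A 6-joint arm with a two-finger parallel gripper is mounted at the origin on a cart in front of the work surface, level with it; the furniture and walls round the work are solid. World frame = base frame: x ahead of the robot, y to its left, z up, the work surface at z = 0. Lengths are in m, angles in rad, forces in N, time in s.
With the tool pointing down it reaches from about 0.275 to 0.875 m from the base axis. Payload 12.5 kg.
Tool frame: the origin (TCP) lies at the very end of the fingers, on their centre line; the grasp point (between the pads) lies 19 mm behind it; x points along the fingers, z is the direction in which the jaws open and shut, and the axes are right-handed (so a half turn about x gives the same grasp; the last joint's range is limited). The gripper opens to 85 mm and grips with 20 to 120 N. Pads are 22 mm wide; open, the fingers measure 114 mm over their backs; the gripper's body (76 mm by 85 mm) begins 54 mm behind the grasp point. The pads swing forward as they close: fully open they stand 13 mm farther back than shut.
Start: joints at [1.047, 0.351, 1.652, -0, 1.139, -0.085], TCP at [0.234, 0.498, 0.231] pointing down, gripper open.
Joint ranges: [-2.75, 2.75], [-0.79, 2.1], [0.01, 2.65], [-1.57, 4.71], [0.07, 3.14], [-2.87, 2.87]. Speed limits (rad/s): [2.22, 2.22, 2.79, 3.14, 3.14, 3.14].

### API

Orientations are given as a unit quaternion [x, y, z, w].
In Python, from plant import manip, camera, camera_info, find_in gives the robot as it stands. The module is installed in compiled form; this text tells all that it offers.
- The arm moves only by the tool apply_moves, never from a script. Its argument "rows" is a list of rows, each a list of 7 numbers: the opening, from 0 (shut) to 1 (fully open), then the shift along the tool's x, y, z in m, then the turn, a rotation vector about the tool's x, y, z in rad. In form: [[hand, x, y, z, ax, ay, az], ...]. A call has 1 to 10 rows; each row shifts and turns the commanded pose from where the row before left it, along the tool's axes as they then stand; what a row does not reach is not made up. A row lasts 1/10 s, in which the tool goes at most 50 mm and 8.59 degrees, less where a joint would pass 70% of its speed; a pose out of reach is approached as far as the arm can. A call is refused whole if a number of a shift passes 0.05 or a number of a turn 0.15, either way. A call with a gripper value outside its range is refused whole. The fingers move at their own pace and stop on an object; "force" is the grip in N (left out, the last holds). Time passes only in rows, so rows that do not move let the fingers close. It gives the time, the measured TCP pose, the force and the opening at its end, in the units of the state.
- manip.read_state(): the state, without advancing time (a new reading comes with each control period).
- camera(name): name is "side" or "top" or "wrist"; returns the picture (400x640x3 uint8, red, green, blue); there is no depth.
- camera_info(name): a dict with "mtx" (3x3 intrinsics, pixels), "cam_to_world" (4x4, takes a point from camera to world coordinates). Camera axes: x right, y down, z forward; pixel columns grow to the right and rows downward; lengths in m; the calibration is good to about 2 mm. A picture is of the moment at which its call begins: read the wrist's pose just before it. camera_info takes no time and is no camera call; for the wrist camera it gives the pose at the moment of the call.
- manip.finish_job(): hands the job in, once; it reports no verdict.
Trained networks look in the newest picture that a camera, given by its name, has taken for a name from the list of things; names that differ only in an ending like _2 or _b are one class to them, and where a whole thing is asked for, a point or a joint stands for the part that bears it (a point fixed in the world has none). Each returns a list of dicts, best first, with "p" (0 to 1); they miss things now and then, are a little off and sometimes report something else, mostly with a low value. They report only what shows in the picture. A call takes as long as a camera call. They do not tell look-alikes from the thing itself.
- find_in(camera, target): "extent" ([centre column, centre row, width, height] in pixels, round what is visible of it).
The state is a dict: "t": time; "qpos": joint angles; "joint_velocities": joint speeds; "joint_efforts": joint torques, N m; "position": TCP position; "tcp_rot": TCP orientation; "wrist_force": force on the tool from outside, world axes, zero at the start; "wrist_torque": the same for the moment, N m; "width": finger opening in m.
Only numpy, scipy, OpenCV 4.12 (cv2) and the standard library are available. Lean on these libraries where they do the work, as an engineer would, in place of code of your own. Each camera call takes 0.05 s, during which the arm holds its last target. There are 200 camera calls.

### The job

Take the depth of the blind bore in the flanged housing that is bolted on the tilted table: pull the protective plug out of the bore and lay it on the bench, well away from the housing. Then take the depth gauge from its stand, slide its rod down the bore until it bottoms, press the gauge on until its foot sits flat on the housing's end face, and leave it standing there, so that the length of rod exposed above the foot shows the depth. Do not disturb the other things on the bench.

Things in the scene. Friction and masses are not known exactly. Their poses are not given: they have to be found in the camera images.
- tilt_table: grey tilting table (fixed to the bench) with a base of 165x112 mm; its steel top plate is locked at 30 degrees so that it faces the robot's side. Origin under the middle of its base; its x axis is horizontal and points from the low front edge (nearer the robot) to the high back edge, z is up. The bench to its left, round x = 0.535, y = 0.41, is clear
- housing: round aluminium housing (fixed), diameter 64 mm, 98 mm long, with a square 86 mm flange on the tilted plate. Its end face, about 148 mm above the bench, looks up and 30 degrees from vertical towards the table's low front edge. Origin at the centre of the bore mouth, in the plane of the end face; z points out of the bore along its axis; x points up the slope
- bore_mouth (a point): centre of the bore mouth (the housing's origin). Blind bore, diameter 14 mm, with a 45 degree countersink of 23 mm diameter, 4.5 mm deep, at the mouth; its flat floor lies 45 to 60 mm below the end face and differs from start to start. The flat ring of the face from 23 to 61 mm diameter takes the gauge's foot
- plug: black plastic protective plug (30 g), loose, sitting in the bore by its weight. Origin on its axis in the underside of its flange, which lies on the end face; z points out of the bore. Spigot below the flange: diameter 11.6 mm, 16 mm long; flange: diameter 35 mm, 5 mm thick; grip: diameter 25 mm, 5 to 30 mm above the origin. On its side on the bench it may roll a little
- gauge: steel rod depth gauge (220 g), loose, upright in the stand, its foot lying on the stand's top. Origin at the centre of the foot's underside, z up along the rod. Foot: a beam 78 mm long (x), 24 mm thick (y), 13 mm high, with a block 34 mm long, 24 mm thick, 13 to 26 mm above the underside, on its middle; grip it across the 24 mm. A small screw head sticks out 11 mm at the block's +x end
- gauge_rod (a joint): how far the rod is pushed up through the foot, m, 0 to 0.036. At q the rod reaches 72 mm - q below the foot's underside and its head's top lies 38 mm + q above it. Friction of about 3 N holds the rod, more than the gauge's weight: once the rod has bottomed the foot must be pressed down along it. Starts at 0 to 0.005, so the rod bottoms first. Seated, the depth is 72 mm - q
- gauge_tip (a point): the lower end of the gauge's rod, on its axis. The rod is round-ended, diameter 10 mm, runs through the middle of the foot and has a head of diameter 14 mm, 9 mm high, on top
- gauge_stand: turned dark steel stand (fixed), 86 mm high, base diameter 86 mm, column diameter 48 mm, top diameter 58 mm, with a hole of diameter 15 mm down its middle for the rod, 78 mm deep. Origin under the middle of its base
- spanner: open-end spanner, 153x28x6 mm, lying at the front left; origin under its middle; loose, to be left alone
- screwdriver_2: screwdriver with a thick handle, 176x25x26 mm, lying between the stand and the tilted table; origin under its middle; loose, to be left alone
- lens_logbook: thin black log book, 110x75x4 mm, lying near the front edge; origin under its middle; loose, to be left alone
- marker_2: marker pen, 132x12x14 mm, lying on the log book; origin under its middle; loose, to be left alone
- focus_gauge: stepped wedge, 60x22x42 mm, standing at the left; origin under its middle; loose, to be left alone
Not all that is in view belongs to the job. There is more than one size of the gauge; the job needs the larger.

How it is judged:
On the way:
1. the plug is out of the bore and lies on the bench (horizontal distance between plug and housing above 0.07 m and height (world z) of plug between -0.01 and 0.04 m), for 0.2 s.
At the end, for the whole second after the job is handed in: The gauge stands alone in the bore, at rest: foot within 2.5 mm of the end face, square to the bore within 0.06 rad, within 5 mm of its axis; the rod's tip within 2.5 mm of the bore's floor. The plug lies still on the bench top, over 70 mm from the bore mouth seen from above (all of step 1 and z of gauge in the frame of housing between -0.002 and 0.0025 m and distance between gauge and housing below 0.005 m and angle between the z axis of gauge and the z axis of housing, either way round below 0.06 rad and z of bore_floor_c0 in the frame of gauge_tip above -0.0185 m and linear speed of gauge below 0.02 m/s and linear speed of plug below 0.05 m/s); the robot touches nothing.
It fails at once if another thing on the bench is shifted by more than 30 mm (distance of any of spanner, screwdriver_2, lens_logbook, marker_2, focus_gauge from where it was at the start of the episode above 0.03 m).
It also fails if it takes over 54 s, if anything falls off the work surface, if the arm or the gripper's body presses on something with over 40 N, if the wrist force passes 120 N, or if a joint passes its speed limit or range.

## Working session

There is one attempt and no reset: what is moved stays moved. The work goes in short steps, Python scripts to look and compute and a tool call to move; the robot and the scene stay as the last step left them, time stands still between calls to the robot, and variables do not carry over. Pictures are saved under pics/ and viewed, about 8 in all and at most 12, crops included, and the job is handed in when it is done.

Besides the shell and the picture viewer there is one more tool, called after ">>>" as a command line: name --pt "numbers of a row" for each row, then --argument value for the rest. apply_moves: Moves the arm, as the interface text tells. Its arguments: {"type":"object","properties":{"rows":{"type":"array","items":{"type":"array","items":{"type":"number"}}},"force":{"type":"number"}},"required":["rows"]}

```bash
mkdir -p pics
python3 - <<'E'
from plant import manip,camera,camera_info,find_in
import cv2,numpy as np
s=manip.read_state();print(s)
for c in("side","top"):
    im=camera(c);cv2.imwrite(f"pics/{c}0.png",im[:,:,::-1])
    i=camera_info(c);print(c,np.round(i["mtx"],1).tolist(),np.round(i["cam_to_world"],4).tolist())
    for t in("housing","plug","gauge","gauge_stand","tilt_table"):
        print(t,[(round(d["p"],2),np.round(d["extent"]).tolist()) for d in find_in(c,t)[:3]])
E
```

```text
{'t': 0.0, 'qpos': array([ 1.04736942e+00,  3.51248638e-01,  1.65243755e+00,  1.62683750e-05,
        1.13909001e+00, -8.46098944e-02]), 'joint_velocities': array([-7.13763248e-05,  4.73642397e-04, -1.37637537e-03, -1.50192344e-04,
       -4.93072884e-04, -9.43229803e-04]), 'joint_efforts': array([-3.58197554e-03, -5.06098294e+01, -2.91405362e+01, -2.42494516e-04,
        4.51348198e-03, -2.96507778e-07]), 'position': array([0.23348824, 0.49760959, 0.23074651]), 'tcp_rot': array([-0.37937402,  0.59721385,  0.37899579,  0.59646723]), 'wrist_force': array([-0.36890128,  0.49855947, -0.66178566]), 'wrist_torque': array([0.04067613, 0.00533795, 0.00910112]), 'width': 0.085341611001128}
side [[478.4, 0.0, 320.5], [0.0, 478.4, 192.2], [0.0, 0.0, 1.0]] [[0.8592, -0.2714, 0.4338, -0.0137], [-0.5112, -0.4201, 0.7498, -0.8307], [-0.0212, -0.866, -0.4997, 0.7051], [0.0, 0.0, 0.0, 1.0]]
housing [(0.67, [309.0, 171.0, 41.0, 48.0])]
plug [(0.73, [294.0, 153.0, 14.0, 16.0]), (0.59, [340.0, 213.0, 4.0, 3.0]), (0.37, [318.0, 180.0, 67.0, 66.0])]
gauge [(0.96, [339.0, 223.0, 31.0, 21.0]), (0.55, [444.0, 289.0, 24.0, 22.0])]
gauge_stand [(0.73, [342.0, 248.0, 37.0, 44.0])]
tilt_table [(0.94, [316.0, 180.0, 71.0, 64.0])]
top [[411.4, 0.0, 319.1], [0.0, 411.4, 202.9], [0.0, 0.0, 1.0]] [[0.0155, -0.9886, 0.15, 0.3644], [-0.9998, -0.017, -0.0086, 0.0808], [0.0111, -0.1499, -0.9886, 1.1815], [0.0, 0.0, 0.0, 1.0]]
housing [(0.86, [266.0, 191.0, 32.0, 39.0])]
plug [(0.52, [263.0, 204.0, 13.0, 16.0])]
gauge [(0.73, [367.0, 220.0, 14.0, 30.0]), (0.64, [442.0, 185.0, 15.0, 21.0]), (0.45, [207.0, 164.0, 23.0, 21.0])]
gauge_stand [(0.62, [364.0, 224.0, 28.0, 30.0])]
tilt_table [(0.78, [270.0, 192.0, 51.0, 56.0]), (0.45, [261.0, 206.0, 12.0, 16.0])]
```

Run:
```python
import cv2,numpy as np
a=cv2.imread("pics/side0.png")[110:320,220:500];b=cv2.imread("pics/top0.png")[120:300,190:470]
a=cv2.resize(a,None,fx=2.1,fy=2.1,interpolation=cv2.INTER_CUBIC);a=cv2.resize(a,(400,300));
a=cv2.resize(cv2.imread("pics/side0.png")[110:320,220:500],(400,300));b=cv2.resize(b,(400,257))
o=np.zeros((600,800,3),np.uint8)
# left: top camera crop x2.86, bottom: side
A=cv2.resize(cv2.imread("pics/side0.png")[120:320,250:480],(400,348),interpolation=cv2.INTER_CUBIC)
o=np.zeros((600,800,3),np.uint8)
S=cv2.imread("pics/side0.png")[120:320,250:483];T=cv2.imread("pics/top0.png")[100:300,180:480]
S=cv2.resize(S,(349,300),interpolation=cv2.INTER_CUBIC);T=cv2.resize(T,(450,300),interpolation=cv2.INTER_CUBIC)
o=np.zeros((600,800,3),np.uint8)
o[:300,:450]=T;o[:300,451:]=S
o[300:,:450]=cv2.resize(cv2.imread("pics/top0.png"),(450,281+19));o[300:,451:]=cv2.resize(cv2.imread("pics/side0.png"),(349,300))
cv2.imwrite("pics/m0.png",o)
```

```text
(no output)
```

View pics/m0.png

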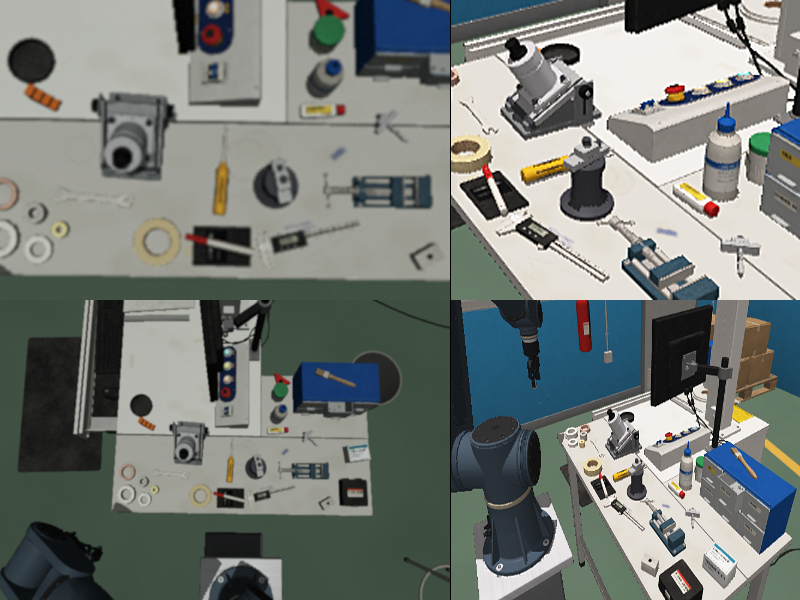

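```bash
cat > h.py <<'E'
from plant import manip,camera,camera_info,find_in
import cv2,numpy as np
from scipy.spatial.transform import Rotation as R
def ray(c,uv,info=None):
    i=info or camera_info(c);M=np.array(i["cam_to_world"]);d=M[:3,:3]@np.linalg.solve(np.array(i["mtx"]),[uv[0],uv[1],1.])
    return M[:3,3],d/np.linalg.norm(d)
def tri(rays):
    A=np.zeros((3,3));b=np.zeros(3)
    for o,d in rays:
        P=np.eye(3)-np.outer(d,d);A+=P;b+=P@o
    x=np.linalg.solve(A,b);return x,[float(np.linalg.norm(np.cross(d,x-o))) for o,d in rays]
def plane(r,z):
    o,d=r;return o+d*(z-o[2])/d[2]
def proj(i,X):
    M=np.linalg.inv(np.array(i["cam_to_world"]));p=np.array(i["mtx"])@(M[:3,:3]@np.array(X).T+M[:3,3:4] if np.ndim(X)>1 else M[:3,:3]@np.array(X)+M[:3,3]);return (p[:2]/p[2]).T
def pose():
    s=manip.read_state();return np.array(s["position"]),R.from_quat(s["tcp_rot"]),s
def toolR(xa,za):
    x=np.array(xa,float);x/=np.linalg.norm(x);z=np.array(za,float);z-=x*(z@x);z/=np.linalg.norm(z)
    return R.from_matrix(np.array([x,np.cross(z,x),z]).T)
def plan(Pt,Rt,P=None,Ro=None,step=.045):
    p,r,_=pose();P=p if P is None else P;Ro=r if Ro is None else Ro
    rv=(Ro.inv()*Rt).as_rotvec();d=np.array(Pt)-P
    n=int(np.ceil(max(np.linalg.norm(d)/step,np.linalg.norm(rv)/.145,1)))
    # turning about a fixed axis: shift in the tool axes differs per row
    print("n",n,"rotvec/row",np.round(rv/n,4))
    for k in range(n):
        rk=Ro*R.from_rotvec(rv*k/n);print(np.round(rk.inv().apply(d/n),4).tolist())
E
python3 - <<'E'
from h import *
p=lambda n,a,b:print(n,*[np.round(v,4) for v in tri([ray("top",a),ray("side",b)])])
p("plug",(263,204),(294,153));p("gauge",(367,220),(339,223));p("stand",(364,224),(342,248));p("small",(442,185),(444,289))
i=camera_info("wrist");P,r,s=pose();M=np.array(i["cam_to_world"]);print(np.round(i["mtx"],1).tolist())
print("cam in tool",np.round(r.inv().apply(M[:3,3]-P),4),np.round(r.inv().as_matrix()@M[:3,:3],3).tolist())
print("tool axes",np.round(r.as_matrix(),3).tolist())
E
```

```text
plug [0.5133 0.2138 0.1554] [0.0017 0.0017]
gauge [ 0.484  -0.0561  0.0919] [0.002 0.002]
stand [ 0.4848 -0.0589  0.0209] [0.0029 0.0029]
small [ 0.6008 -0.286   0.0096] [0.0003 0.0003]
[[312.9, 0.0, 322.1], [0.0, 312.9, 205.4], [0.0, 0.0, 1.0]]
cam in tool [-0.1437  0.0803 -0.0002] [[-0.0, -0.313, 0.95], [-0.0, -0.95, -0.313], [1.0, -0.0, -0.0]]
tool axes [[0.0, -0.905, 0.425], [0.0, 0.425, 0.905], [-1.0, -0.0, 0.0]]
```

Run:
```python
from h import *
plan([0.462,.214,.255],toolR([.5,0,-.866],[0,1,0]))
```

```text
n 9 rotvec/row [-0.0476 -0.0128 -0.0572]
[-0.0026, -0.0364, -0.0178]
[-0.0008, -0.0356, -0.0195]
[0.0009, -0.0346, -0.0211]
[0.0026, -0.0335, -0.0228]
[0.0042, -0.0321, -0.0244]
[0.0057, -0.0307, -0.026]
[0.007, -0.029, -0.0275]
[0.0083, -0.0272, -0.0289]
[0.0094, -0.0253, -0.0303]
```

>>> apply_moves --pt "1 -0.0026 -0.0364 -0.0178 -0.0476 -0.0128 -0.0572" --pt "1 -0.0008 -0.0356 -0.0195 -0.0476 -0.0128 -0.0572" --pt "1 0.0009 -0.0346 -0.0211 -0.0476 -0.0128 -0.0572" --pt "1 0.0026 -0.0335 -0.0228 -0.0476 -0.0128 -0.0572" --pt "1 0.0042 -0.0321 -0.0244 -0.0476 -0.0128 -0.0572" --pt "1 0.0057 -0.0307 -0.026 -0.0476 -0.0128 -0.0572" --pt "1 0.007 -0.029 -0.0275 -0.0476 -0.0128 -0.0572" --pt "1 0.0083 -0.0272 -0.0289 -0.0476 -0.0128 -0.0572" --pt "1 0.0094 -0.0253 -0.0303 -0.0476 -0.0128 -0.0572" --pt "1 0 0 0 0 0 0"

```text
t: 1.6
position: [0.463, 0.2107, 0.2549]
tcp_rot: [-0.612, 0.354, 0.352, 0.613]
wrist_force: [-1.0, -0.4, -0.4]
width: 0.0858
```

Run:
```python
from h import *
P,r,s=pose();print(s["t"],P,np.round(r.as_matrix(),3).tolist(),s["qpos"])
im=camera("wrist");cv2.imwrite("pics/w1.png",im[:,:,::-1])
for t in("housing","plug","tilt_table"):print(t,[(round(d["p"],2),np.round(d["extent"]).tolist()) for d in find_in("wrist",t)[:3]])
```

```text
1.6 [0.46304555 0.21071386 0.25489874] [[0.501, -0.865, 0.002], [-0.002, 0.002, 1.0], [-0.865, -0.501, -0.001]] [ 0.4500131   0.07212054  2.0404332  -0.4073293   0.58762778 -0.82828412]
housing [(0.92, [328.0, 178.0, 81.0, 95.0])]
plug [(0.59, [333.0, 194.0, 39.0, 47.0])]
tilt_table [(0.83, [322.0, 156.0, 123.0, 147.0])]
```

View pics/w1.png

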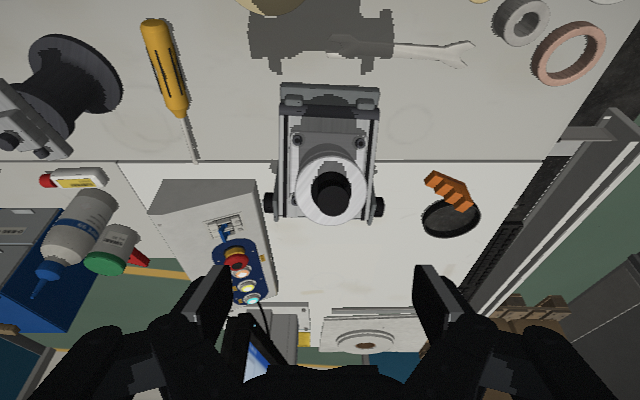

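Run:
```python
import cv2
a=cv2.imread("pics/w1.png")[76:236,255:395];cv2.imwrite("pics/c1.png",cv2.resize(a,None,fx=3.7,fy=3.7,interpolation=cv2.INTER_CUBIC))
```

```text
(no output)
```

View pics/c1.png

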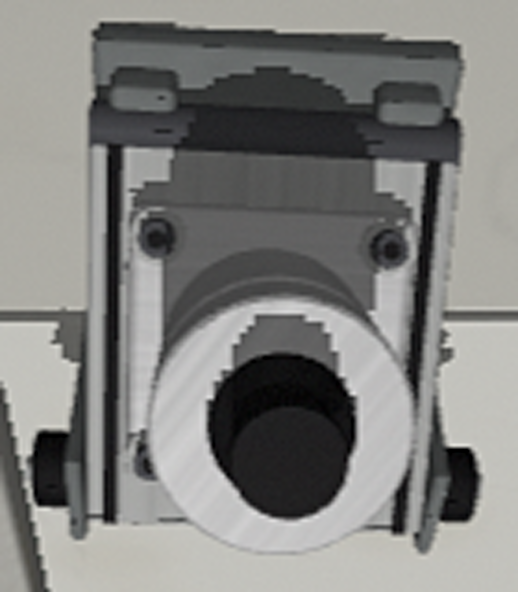

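Run:
```python
from h import *
f=lambda u,v:ray("wrist",(255+u/3.7,76+v/3.7))
for a,b in(((52,467),(461,485)),((95,25),(460,45)),((157,237),(388,248)),((90,140),(460,160))):
    n=np.cross(f(*a)[1],f(*b)[1]);h=np.cross(n,[0,0,1]);h*=np.sign(h[1]);print("yaw deg",np.degrees(np.arctan2(-h[0],h[1])))
m=plane(f(281,424.5),.148);print("mouth",m)
i=camera_info("wrist");M=np.array(i["cam_to_world"])
print("width depth est",64*312.9/71.4,"z-depth",1e3*(np.linalg.inv(M)@[*m,1])[2])
for y in(0,3,6):
    c,s=np.cos(np.radians(y)),np.sin(np.radians(y));ax=np.array([-.5*c,-.5*s,.866])
    q=(proj(i,m+.03*ax)-[255,76])*3.7;print(y,"top of grip",q, "meas 292 462")
print(tri([f(281,424.5),ray("top",(265,196))]))
```

```text
yaw deg -3.8451611380119615
yaw deg -3.343770069098014
yaw deg -3.389594664591902
yaw deg -3.5773451191445775
mouth [0.51586654 0.2219539  0.148     ]
width depth est 280.4705882352941 z-depth 273.04763437732856
0 top of grip [284.86465708 462.51363745] meas 292 462
3 top of grip [281.14645754 462.58296989] meas 292 462
6 top of grip [277.43536759 462.78383045] meas 292 462
(array([0.54168003, 0.2180444 , 0.12146155]), [0.005028112103188475, 0.005028112103188478])
```

```bash
cat >> h.py <<'E'
PSI=np.radians(-3.5);C,S=np.cos(PSI),np.sin(PSI)
AX=np.array([-.5*C,-.5*S,.866]);H=np.array([-S,C,0]);MOUTH=np.array([.5159,.222,.148])
RT=toolR(-AX,H)
E
python3 - <<'E'
from h import *
plan(MOUTH+.06*AX,RT);plan(MOUTH+.008*AX,RT,P=MOUTH+.06*AX,Ro=RT)
E
```

```text
n 2 rotvec/row [ 0.0262  0.0156 -0.0003]
[0.0299, 0.0032, 0.0047]
[0.0298, 0.0034, 0.0051]
n 2 rotvec/row [0. 0. 0.]
[0.026, 0.0, -0.0]
[0.026, 0.0, -0.0]
```

>>> apply_moves --pt "1 0.0299 0.0032 0.0047 0.0262 0.0156 0" --pt "1 0.0298 0.0034 0.0051 0.0262 0.0156 0" --pt "1 0.026 0 0 0 0 0" --pt "1 0.026 0 0 0 0 0" --pt "1 0 0 0 0 0 0" --pt "0 0 0 0 0 0 0" --pt "0 0 0 0 0 0 0" --pt "0 0 0 0 0 0 0" --pt "0 0 0 0 0 0 0" --pt "0 0 0 0 0 0 0" --force 40

```text
t: 2.8
position: [0.5121, 0.2207, 0.1559]
tcp_rot: [-0.602, 0.373, 0.334, 0.622]
wrist_force: [-4.6, -9.2, 10.1]
width: 0.0236
```

>>> apply_moves --pt "0 0 0 0 0 0 0" --pt "0 0 0 0 0 0 0"

```text
t: 3.0
position: [0.5121, 0.2207, 0.1559]
tcp_rot: [-0.602, 0.373, 0.334, 0.623]
wrist_force: [-4.6, -9.5, 11.8]
width: 0.0235
```

Run:
```python
from h import *
P,r,s=pose();d=P-MOUTH;print(s["t"],P,"along",d@AX,"slope",d@np.cross(H,AX),"h",d@H,s["width"],s["wrist_force"],s["wrist_torque"])
im=camera("wrist");cv2.imwrite("pics/w2.png",im[60:,100:540,::-1])
```

```text
3.0 [0.51211837 0.22065381 0.15587244] along 0.008663732384914274 slope 0.0007386095219686045 h -0.0015745425559093613 0.023497013204015454 [-4.63983946 -9.54852923 11.82596516] [-1.35158269  0.07578532 -0.74971115]
```

View pics/w2.png

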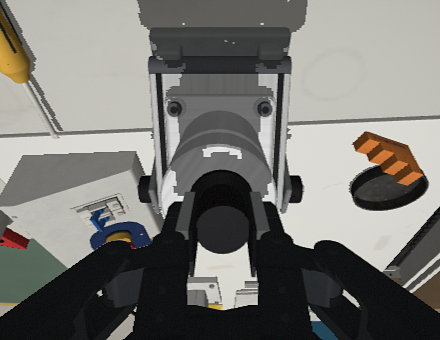

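Run:
```python
from h import *
P,r,s=pose()
P1=P+.04*AX+[0,0,.05];print(P1)
P2=np.array([.535,.41,.10]);R2=toolR([.5,0,-.866],[0,1,0])
print("out, tool x -.04; up .05:",RT.inv().apply([0,0,.05]))
plan(P2,R2,P=P1,Ro=RT);plan([.535,.41,.026],R2,P=P2,Ro=R2)
c=[plane(ray("wrist",(v[0]+100,v[1]+60)),0) for v in((400,160),(290,5))];print(c)
```

```text
[0.49215504 0.22188091 0.24054345]
out, tool x -.04; up .05: [-4.33009526e-02 -2.50005500e-02 -2.77555756e-18]
n 6 rotvec/row [-0.0088 -0.0051 -0.    ]
[0.0229, 0.0072, 0.0317]
[0.0231, 0.0069, 0.0317]
[0.0232, 0.0066, 0.0316]
[0.0234, 0.0064, 0.0316]
[0.0235, 0.0061, 0.0315]
[0.0237, 0.0058, 0.0314]
n 2 rotvec/row [0. 0. 0.]
[0.032, 0.0185, 0.0]
[0.032, 0.0185, 0.0]
[array([0.6799257 , 0.42612466, 0.        ]), array([0.48190504, 0.27421692, 0.        ])]
```

>>> apply_moves --pt "0 -0.01 0 0 0 0 0" --pt "0 -0.03 0 0 0 0 0" --pt "0 -0.0433 -0.025 0 0 0 0" --pt "0 0.0229 0.0072 0.0317 -0.0088 -0.0051 0" --pt "0 0.0231 0.0069 0.0317 -0.0088 -0.0051 0" --pt "0 0.0232 0.0066 0.0316 -0.0088 -0.0051 0" --pt "0 0.0234 0.0064 0.0316 -0.0088 -0.0051 0" --pt "0 0.0235 0.0061 0.0315 -0.0088 -0.0051 0" --pt "0 0.0237 0.0058 0.0314 -0.0088 -0.0051 0" --pt "0 0 0 0 0 0 0"

```text
t: 4.05
position: [0.5342, 0.413, 0.0956]
tcp_rot: [0.613, -0.354, -0.355, -0.611]
wrist_force: [-1.0, -1.2, 0.9]
width: 0.0232
```

Run:
```python
from h import *
P,r,s=pose();print(s["t"],P,s["width"],s["wrist_force"]);print("remaining",r.inv().apply(np.array([.535,.41,.026])-P))
im=camera("wrist");cv2.imwrite("pics/w3.png",im[60:,:,::-1])
```

```text
4.05 [0.53421279 0.41302488 0.09562157] 0.023202047981176095 [-0.96152525 -1.2277947   0.85085456]
remaining [ 0.06078328  0.03396967 -0.00289596]
```

View pics/w3.png

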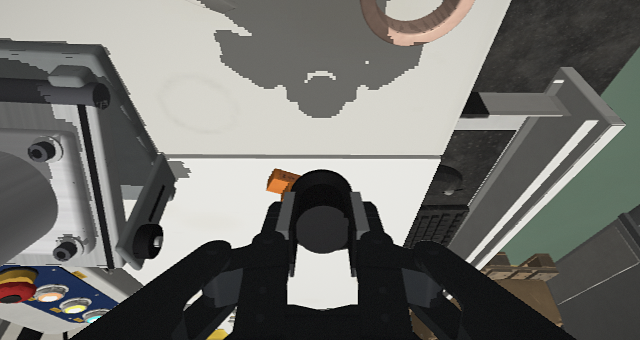

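>>> apply_moves --pt "0 0.03 0.017 0 0 0 0" --pt "0 0.021 0.012 0 0 0 0" --pt "0 0.009 0.005 0 0 0 0" --pt "0 0 0 0 0 0 0"

```text
t: 4.5
position: [0.5353, 0.4097, 0.0295]
tcp_rot: [0.612, -0.354, -0.353, -0.612]
wrist_force: [0.5, 0.6, -1.3]
width: 0.0233
```

>>> apply_moves --pt "0 0.0026 0.0015 0 0 0 0" --pt "0 0 0 0 0 0 0" --pt "0.4 0 0 0 0 0 0" --pt "0.6 0 0 0 0 0 0" --pt "1 0 0 0 0 0 0" --pt "1 0 0 0 0 0 0" --pt "1 0 0 0 0 0 0" --pt "1 -0.02 0 0 0 0 0" --pt "1 -0.04 0 0 0 0 0" --pt "1 -0.04 0 0 0 0 0"

```text
t: 5.5
position: [0.4847, 0.4105, 0.1138]
tcp_rot: [0.612, -0.354, -0.354, -0.612]
wrist_force: [0.4, 0.0, -0.2]
width: 0.0856
```

Run:
```python
from h import *
P,r,s=pose();print(s["t"],P,s["width"],s["wrist_force"])
im=camera("wrist");a=im[60:,:,::-1];print([ (round(d["p"],2),np.round(d["extent"]).tolist(),plane(ray("wrist",d["extent"][:2]),.012)) for d in find_in("wrist","plug")[:2]])
b=camera("side")[100:260,240:400,::-1]
cv2.imwrite("pics/w4.png",np.hstack([cv2.resize(a,(460,244)),cv2.resize(b,(244,244),interpolation=cv2.INTER_CUBIC)]))
```

```text
5.5 [0.48474482 0.41052423 0.11376306] 0.08561220844700321 [ 0.41851496  0.00205246 -0.20387305]
[(0.62, [328.0, 170.0, 43.0, 64.0], array([0.51506667, 0.41719298, 0.012     ]))]
```

View pics/w4.png

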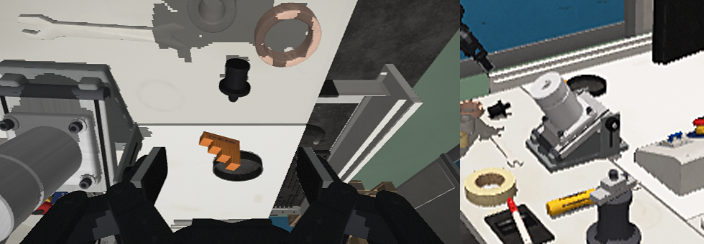

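Run:
```python
from h import *
P,r,s=pose();A=MOUTH+.09*AX+.06*H;print(A)
U=np.array([.46,.40,.22]);plan(U,r);plan(A,RT,P=U,Ro=r)
```

```text
[0.47464685 0.28463527 0.22594   ]
n 3 rotvec/row [0. 0. 0.]
[-0.0343, -0.0101, -0.0039]
[-0.0343, -0.0101, -0.0039]
[-0.0343, -0.0101, -0.0039]
n 3 rotvec/row [0.0175 0.011  0.0007]
[0.0006, -0.0052, -0.0385]
[0.0011, -0.0059, -0.0383]
[0.0015, -0.0066, -0.0382]
```

>>> apply_moves --pt "1 -0.0343 -0.0101 -0.0039 0 0 0" --pt "1 -0.0343 -0.0101 -0.0039 0 0 0" --pt "1 -0.0343 -0.0101 -0.0039 0 0 0" --pt "1 0.0006 -0.0052 -0.0385 0.0175 0.011 0" --pt "1 0.0011 -0.0059 -0.0383 0.0175 0.011 0" --pt "1 0.0015 -0.0066 -0.0382 0.0175 0.011 0" --pt "1 0 0 0 0 0 0" --pt "1 0 0 0 0 0 0"

```text
t: 6.45
position: [0.4754, 0.2833, 0.2233]
tcp_rot: [-0.602, 0.374, 0.334, 0.622]
wrist_force: [0.1, 1.0, -0.1]
width: 0.0852
```

Run:
```python
from h import *
import json
P,r,s=pose();print(s["t"],P)
i=camera_info("wrist");im=camera("wrist");cv2.imwrite("pics/vA.png",im[:,:,::-1]);json.dump({k:np.array(v).tolist() for k,v in i.items() if k in("mtx","cam_to_world")},open("vA.json","w"))
```

```text
6.45 [0.47538716 0.28331916 0.22332877]
```

>>> apply_moves --pt "1 0 0 -0.04 0 0 0" --pt "1 0 0 -0.04 0 0 0" --pt "1 0 0 -0.04 0 0 0" --pt "1 0 0 0 0 0 0" --pt "1 0 0 0 0 0 0"

```text
t: 7.0
position: [0.4679, 0.1644, 0.2242]
tcp_rot: [-0.602, 0.373, 0.334, 0.622]
wrist_force: [0.2, 0.4, 0.8]
width: 0.0855
```

Run:
```python
from h import *
import json
P,r,s=pose();print(s["t"],P)
i=camera_info("wrist");im=camera("wrist");cv2.imwrite("pics/vB.png",im[:,:,::-1]);json.dump({k:np.array(v).tolist() for k,v in i.items() if k in("mtx","cam_to_world")},open("vB.json","w"))
o=[]
for n in"AB":
    j=json.load(open(f"v{n}.json"));q=proj(j,MOUTH-.002*H).round().astype(int);print(n,q)
    a=cv2.imread(f"pics/v{n}.png");a=cv2.copyMakeBorder(a,60,60,60,60,cv2.BORDER_CONSTANT)[q[1]:q[1]+120,q[0]:q[0]+120];o.append(cv2.resize(a,(396,396),interpolation=cv2.INTER_CUBIC))
cv2.imwrite("pics/vAB.png",np.hstack(o))
```

```text
7.0 [0.46789919 0.1644224  0.22420037]
A [245 211]
B [397 210]
```

View pics/vAB.png

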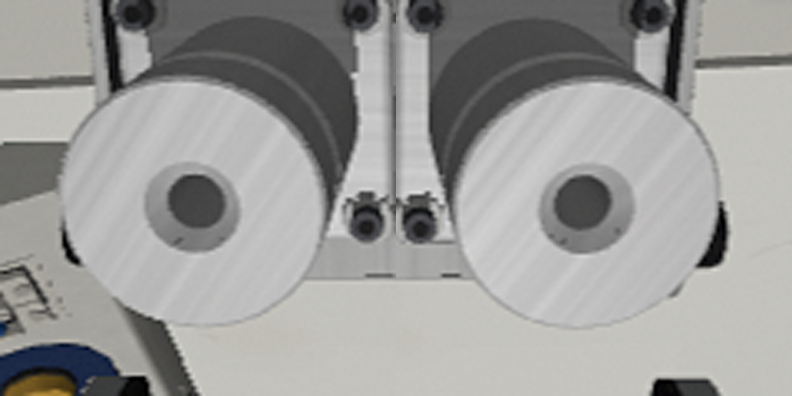

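Run:
```python
from h import *
import json
j={n:json.load(open(f"v{n}.json")) for n in"AB"}
f=lambda n,q,u,v:ray("",(q[0]-60+(u+.5)/3.3-.5,q[1]-60+(v+.5)/3.3-.5),j[n])
m,e=tri([f("A",(245,211),192.5,207.5),f("B",(397,210),190.5,207.5)]);print("mouth",m,e)
# face rim
m2,e2=tri([f("A",(245,211),194,201),f("B",(397,210),585-396,201)]);print("face rim ctr",m2,e2)
# bolts of the flange, far pair, yaw check
b=[tri([f("A",(245,211),*a),f("B",(397,210),*c)])[0] for a,c in(((134,12),(29,12)),((360,12),(257,12)),((366,220),(24,221)))]
print(np.round(b,4).tolist(),"yaw",np.degrees(np.arctan2(-(b[1]-b[0])[0],(b[1]-b[0])[1])))
d=b[1]-b[2];print("slope",np.degrees(np.arcsin(-d[2]/np.linalg.norm(d))),np.linalg.norm(d),np.linalg.norm(b[1]-b[0]))
```

```text
mouth [0.51791933 0.21781366 0.14886954] [0.00012851151896852342, 0.00012851151896859964]
face rim ctr [0.51800917 0.21778528 0.1467463 ] [0.0001312449942061855, 0.00013124499420621614]
[[0.5252, 0.1833, 0.0639], [0.5285, 0.2512, 0.065], [0.9196, 0.1882, -0.1812]] yaw -2.775384895820886
slope -31.861367366550652 0.46647240530627876 0.0679673427256017
```

```bash
sed -i 's/radians(-3.5)/radians(-3.2)/;s/\[.5159,.222,.148\]/[.518,.2182,.148]/' h.py
python3 - <<'E'
from h import *
plan([.475,-.057,.24],toolR([0,0,-1],[0,1,0]))
E
```

```text
n 5 rotvec/row [-0.0119 -0.0037  0.1047]
[-0.0006, -0.0051, -0.0442]
[-0.0012, -0.0045, -0.0443]
[-0.0018, -0.0038, -0.0443]
[-0.0024, -0.0031, -0.0444]
[-0.0028, -0.0023, -0.0444]
```

>>> apply_moves --pt "1 -0.0006 -0.0051 -0.0442 -0.0119 -0.0037 0.1047" --pt "1 -0.0012 -0.0045 -0.0443 -0.0119 -0.0037 0.1047" --pt "1 -0.0018 -0.0038 -0.0443 -0.0119 -0.0037 0.1047" --pt "1 -0.0024 -0.0031 -0.0444 -0.0119 -0.0037 0.1047" --pt "1 -0.0028 -0.0023 -0.0444 -0.0119 -0.0037 0.1047" --pt "1 0 0 0 0 0 0" --pt "1 0 0 0 0 0 0" --pt "1 0 0 0 0 0 0"

```text
t: 7.85
position: [0.4716, -0.0331, 0.2393]
tcp_rot: [0.514, -0.492, -0.479, -0.514]
wrist_force: [0.3, -0.5, 0.3]
width: 0.0851
```

Run:
```python
from h import *
P,r,s=pose();print(s["t"],P,np.round(r.as_matrix(),3).tolist())
im=camera("wrist");cv2.imwrite("pics/w5.png",im[:,:,::-1])
d=find_in("wrist","gauge")[0];print(d);d2=find_in("wrist","gauge_stand")[:1];print(d2)
c=np.round(d["extent"][:2]).astype(int);x0=max(c[0]-80,0);y0=max(c[1]-80,0);print(x0,y0)
cv2.imwrite("pics/c5.png",cv2.resize(im[y0:y0+160,x0:x0+160,::-1],None,fx=3.5,fy=3.5,interpolation=cv2.INTER_CUBIC))
```

```text
7.85 [ 0.47164984 -0.03312293  0.23930369] [[0.057, -0.998, 0.013], [-0.015, 0.013, 1.0], [-0.998, -0.057, -0.014]]
{'extent': [144.3, 259.9, 52.0, 44.0], 'p': 0.75}
[{'extent': [305.4, 176.1, 73.5, 76.2], 'p': 0.65}]
64 180
```

View pics/c5.png

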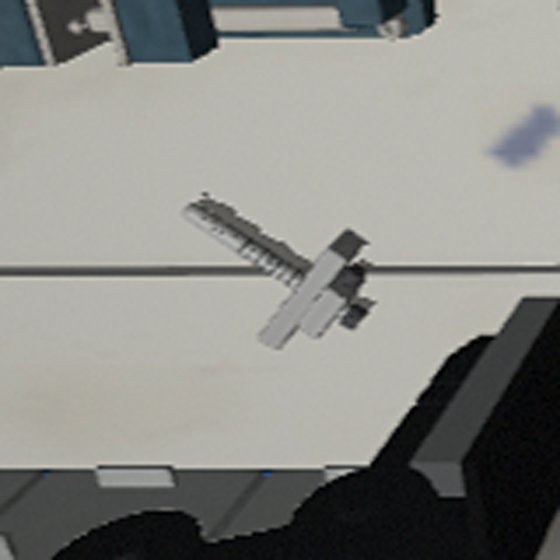

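Run:
```python
import cv2
cv2.imwrite("pics/c6.png",cv2.resize(cv2.imread("pics/w5.png")[100:260,225:385],None,fx=3.5,fy=3.5,interpolation=cv2.INTER_CUBIC))
```

```text
(no output)
```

View pics/c6.png

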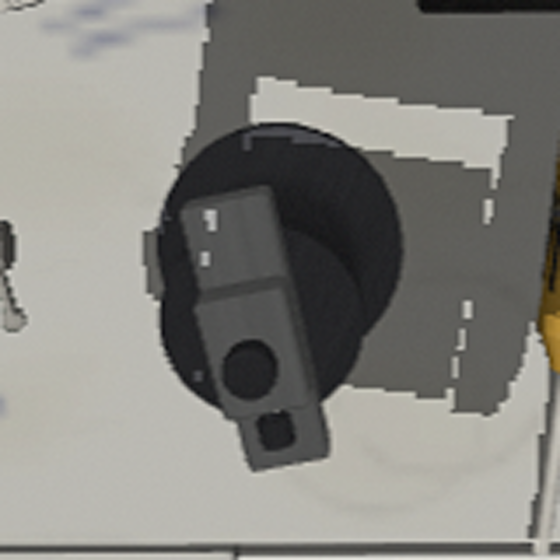

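```bash
cat >> h.py <<'E'
def gauge_pts(f):pass
E
python3 - <<'E'
from h import *
f=lambda u,v,z:plane(ray("wrist",(225+(u+.5)/3.5-.5,100+(v+.5)/3.5-.5)),z)
a=f(225,195,.099);b=f(291,462,.099);print(a,b,np.linalg.norm(a-b),"mid",(a+b)/2,"dir deg",np.degrees(np.arctan2((b-a)[1],(b-a)[0])))
print("head",f(250,370,.126))
for u,v in((180,205),(270,185),(252,470),(330,455)):print(f(u,v,.099))
t=f(242,288,.112),f(0,0,0)
E
```

```text
[ 0.44450814 -0.06512137  0.099     ] [ 0.52136542 -0.05035744  0.099     ] 0.07826247013436272 mid [ 0.48293678 -0.0577394   0.099     ] dir deg 10.873798988055029
head [ 0.48255641 -0.05784764  0.126     ]
[ 0.447012   -0.07695877  0.099     ]
[ 0.44202413 -0.05337783  0.099     ]
[ 0.52382963 -0.06156172  0.099     ]
[ 0.5192325  -0.03923759  0.099     ]
```

Run:
```python
from h import *
t=np.radians(10.9);Rg=toolR([0,0,-1],[-np.sin(t),np.cos(t),0])
plan([.4828,-.0578,.16],Rg)
```

```text
n 2 rotvec/row [-0.1013 -0.0099  0.0282]
[0.0403, -0.0035, -0.0116]
[0.0401, -0.0034, -0.0124]
```

>>> apply_moves --pt "1 0.0269 -0.0023 -0.008 -0.0675 -0.0066 0.0188" --pt "1 0.0268 -0.0023 -0.008 -0.0675 -0.0066 0.0188" --pt "1 0.0267 -0.0023 -0.008 -0.0675 -0.0066 0.0188" --pt "1 0 0 0 0 0 0" --pt "1 0 0 0 0 0 0"

```text
t: 8.5
position: [0.4829, -0.0582, 0.1605]
tcp_rot: [-0.544, 0.451, 0.544, 0.451]
wrist_force: [1.0, 0.1, 0.8]
width: 0.0853
```

Run:
```python
from h import *
t=np.radians(10.9);Rg=toolR([0,0,-1],[-np.sin(t),np.cos(t),0])
P,r,s=pose();print(s["t"],P,(r.inv()*Rg).as_rotvec());plan([.4828,-.0578,.091],Rg)
i=camera_info("wrist");print(proj(i,[.4828,-.0578,.126]))
im=camera("wrist");cv2.imwrite("pics/w7.png",im[100:,180:460,::-1])
```

```text
8.5 [ 0.48291403 -0.05822969  0.16046396] [-3.67414216e-03  1.86931433e-04 -9.25304032e-05]
n 2 rotvec/row [-0.0018  0.0001 -0.    ]
[0.0347, 0.0, 0.0002]
[0.0347, 0.0, 0.0002]
[323.15296148 238.52031736]
```

>>> apply_moves --pt "1 0.0347 0 0.0002 0 0 0" --pt "1 0.025 0 0 0 0 0" --pt "1 0.0097 0 0 0 0 0" --pt "1 0 0 0 0 0 0" --pt "0 0 0 0 0 0 0" --pt "0 0 0 0 0 0 0" --pt "0 0 0 0 0 0 0" --pt "0 0 0 0 0 0 0" --pt "0 0 0 0 0 0 0" --pt "0 0 0 0 0 0 0" --force 80

```text
t: 9.55
position: [0.4833, -0.0588, 0.0914]
tcp_rot: [0.545, -0.451, -0.544, -0.451]
wrist_force: [-1.8, -0.5, 8.4]
width: 0.0224
```

Run:
```python
from h import *
P,r,s=pose();print(s["t"],P,s["width"],s["wrist_force"],s["wrist_torque"],np.round(r.as_matrix(),4).tolist())
```

```text
9.55 [ 0.48328954 -0.05882083  0.09136126] 0.022377756099325317 [-1.82223595 -0.53560483  8.44931798] [ 0.0137795   0.27581316 -0.00286323] [[0.0008, -0.9824, -0.1868], [-0.0002, -0.1868, 0.9824], [-1.0, -0.0008, -0.0003]]
```

Run:
```python
from h import *
P,r,s=pose();U=P+[0,0,.12]
plan(MOUTH+.0954*AX,RT,P=U,Ro=r,step=.035)
```

```text
n 9 rotvec/row [ 0.0265  0.0071 -0.0578]
[-0.0021, -0.0044, 0.0308]
[-0.0021, -0.0037, 0.0309]
[-0.0022, -0.003, 0.031]
[-0.0022, -0.0023, 0.031]
[-0.0023, -0.0016, 0.0311]
[-0.0025, -0.0009, 0.0311]
[-0.0027, -0.0003, 0.0311]
[-0.0029, 0.0004, 0.031]
[-0.0031, 0.001, 0.031]
```

>>> apply_moves --pt "0 -0.015 0 0 0 0 0" --pt "0 -0.035 0 0 0 0 0" --pt "0 -0.035 0 0 0 0 0" --pt "0 -0.035 0 0 0 0 0" --pt "0 0 0 0 0 0 0"

```text
t: 10.05
position: [0.4847, -0.0591, 0.2147]
tcp_rot: [0.547, -0.45, -0.543, -0.452]
wrist_force: [0.7, -0.5, -2.3]
width: 0.0226
```

>>> apply_moves --pt "0 -0.0021 -0.0044 0.0308 0.0265 0.0071 -0.0578" --pt "0 -0.0021 -0.0037 0.0309 0.0265 0.0071 -0.0578" --pt "0 -0.0022 -0.003 0.031 0.0265 0.0071 -0.0578" --pt "0 -0.0022 -0.0023 0.031 0.0265 0.0071 -0.0578" --pt "0 -0.0023 -0.0016 0.0311 0.0265 0.0071 -0.0578" --pt "0 -0.0025 -0.0009 0.0311 0.0265 0.0071 -0.0578" --pt "0 -0.0027 -0.0003 0.0311 0.0265 0.0071 -0.0578" --pt "0 -0.0029 0.0004 0.031 0.0265 0.0071 -0.0578" --pt "0 -0.0031 0.001 0.031 0.0265 0.0071 -0.0578" --pt "0 0 0 0 0 0 0"

```text
t: 11.05
position: [0.4687, 0.2217, 0.2286]
tcp_rot: [-0.602, 0.371, 0.339, 0.621]
wrist_force: [0.2, -0.1, -2.9]
width: 0.0222
```

>>> apply_moves --pt "0 0 0 0 0 0 0" --pt "0 0 0 0 0 0 0" --pt "0 0 0 0 0 0 0"

```text
t: 11.35
position: [0.4703, 0.2181, 0.2295]
tcp_rot: [-0.602, 0.372, 0.338, 0.621]
wrist_force: [-0.1, -0.5, -1.4]
width: 0.0224
```

Run:
```python
from h import *
P,r,s=pose();print(s["t"],P,s["width"]);plan(MOUTH+.0954*AX,RT)
i=camera_info("wrist");im=camera("wrist")
print("pred tip",proj(i,P+r.apply([.0754,0,0])),"mouth",proj(i,MOUTH))
cv2.imwrite("pics/w8.png",cv2.resize(im[120:270,220:420,::-1],None,fx=4,fy=4,interpolation=cv2.INTER_CUBIC))
```

```text
11.35 [0.47032021 0.21808821 0.22949541] 0.02241926613495661
n 1 rotvec/row [ 0.0007 -0.0013 -0.0055]
[-0.001, -0.0005, 0.0028]
pred tip [322.42882465 215.0643827 ] mouth [326.01441311 208.14682312]
```

View pics/w8.png

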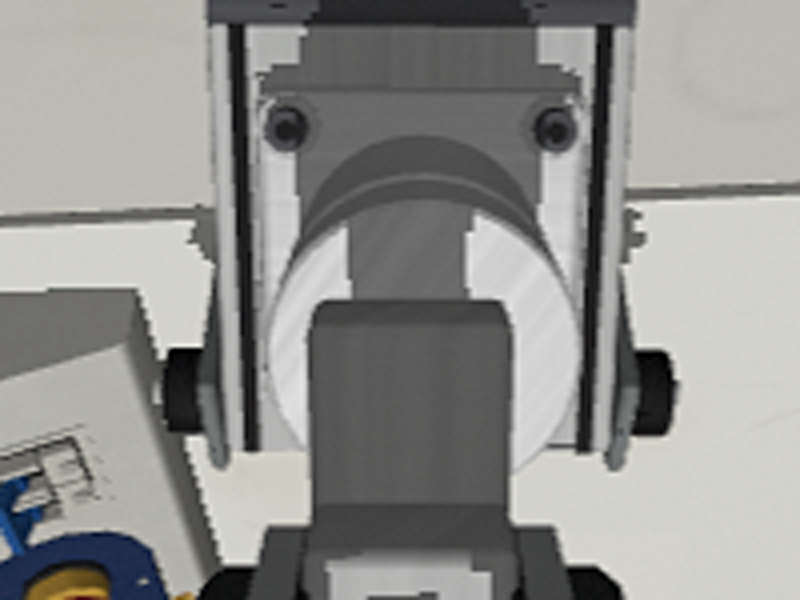

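>>> apply_moves --pt "0 0 -0.0005 0.0028 0.0007 -0.0013 -0.0055" --pt "0 0 0 0 0 0 0" --pt "0 0.008 0 0 0 0 0" --pt "0 0.006 0 0 0 0 0" --pt "0 0 0 0 0 0 0" --pt "0 0 0 0 0 0 0"

```text
t: 12.0
position: [0.4777, 0.2214, 0.2175]
tcp_rot: [-0.602, 0.37, 0.337, 0.622]
wrist_force: [-0.2, -0.2, -1.9]
width: 0.0224
```

```bash
cat >> h.py <<'E'
def rep():
    P,r,s=pose();d=P-MOUTH;f=s["wrist_force"]
    print(round(s["t"],2),"tcp along/slope/h mm",np.round(1e3*np.array([d@AX,d@np.cross(H,AX),d@H]),2),"F tool",np.round(r.inv().apply(f),1),"rot",np.round((r.inv()*RT).as_rotvec(),4),"foot above",round(1e3*(d@AX-.0054),1),"w",round(s["width"]*1e3,1))
E
python3 -c "from h import *;rep()"
```

```text
12.0 tcp along/slope/h mm [80.36 -0.25  0.94] F tool [ 1.6  1.1 -0.2] rot [0.0007 0.0006 0.0002] foot above 75.0 w 22.4
```

>>> apply_moves --pt "0 0 0 -0.0009 0 0 0" --pt "0 0.004 0 0 0 0 0" --pt "0 0.004 0 0 0 0 0" --pt "0 0.004 0 0 0 0 0" --pt "0 0 0 0 0 0 0"

```text
t: 12.5
position: [0.4837, 0.2201, 0.2068]
tcp_rot: [-0.602, 0.37, 0.337, 0.622]
wrist_force: [0.8, -1.1, -2.2]
width: 0.022
```

```bash
python3 -c "from h import *;rep()"
```

```text
12.5 tcp along/slope/h mm [ 6.812e+01 -3.500e-01  1.000e-02] F tool [ 2.3  0.4 -1.1] rot [0.0006 0.0005 0.    ] foot above 62.7 w 22.0
```

>>> apply_moves --pt "0 0.008 0 0 0 0 0" --pt "0 0.008 0 0 0 0 0" --pt "0 0.008 0 0 0 0 0" --pt "0 0.008 0 0 0 0 0" --pt "0 0 0 0 0 0 0"

```text
t: 13.0
position: [0.4998, 0.2191, 0.1785]
tcp_rot: [-0.602, 0.371, 0.337, 0.622]
wrist_force: [-0.8, -0.7, -2.2]
width: 0.022
```

```bash
python3 -c "from h import *;rep()"
```

```text
13.0 tcp along/slope/h mm [35.56 -0.56 -0.09] F tool [ 1.5  1.8 -0.8] rot [ 0.0007  0.0001 -0.0007] foot above 30.2 w 22.0
```

>>> apply_moves --pt "0 0.005 0 0 0 0 0" --pt "0 0.005 0 0 0 0 0" --pt "0 0.005 0 0 0 0 0" --pt "0 0.005 0 0 0 0 0" --pt "0 0 0 0 0 0 0"

```text
t: 13.5
position: [0.5098, 0.2188, 0.162]
tcp_rot: [-0.602, 0.37, 0.337, 0.622]
wrist_force: [0.1, -0.6, -2.7]
width: 0.0224
```

```bash
python3 -c "from h import *;rep()"
```

```text
13.5 tcp along/slope/h mm [16.18 -0.11  0.17] F tool [ 2.4  1.2 -0.6] rot [0.0006 0.0008 0.0005] foot above 10.8 w 22.4
```

>>> apply_moves --pt "0 0.002 0 0 0 0 0" --pt "0 0.002 0 0 0 0 0" --pt "0 0 0 0 0 0 0"

```text
t: 13.8
position: [0.5117, 0.2187, 0.1588]
tcp_rot: [-0.602, 0.37, 0.336, 0.622]
wrist_force: [-1.5, 0.6, -0.7]
width: 0.0224
```

```bash
python3 -c "from h import *;rep()"
```

```text
13.8 tcp along/slope/h mm [12.56 -0.09  0.16] F tool [-0.1  1.7  0.5] rot [0.0006 0.0009 0.0006] foot above 7.2 w 22.4
```

>>> apply_moves --pt "0 0.0015 0 0 0 0 0" --pt "0 0.0015 0 0 0 0 0" --pt "0 0 0 0 0 0 0"

```text
t: 14.1
position: [0.5132, 0.2187, 0.1563]
tcp_rot: [-0.602, 0.37, 0.337, 0.622]
wrist_force: [-1.1, 0.1, -0.5]
width: 0.0223
```

```bash
python3 -c "from h import *;rep()"
```

```text
14.1 tcp along/slope/h mm [ 9.57 -0.06  0.21] F tool [-0.1  1.2  0.1] rot [0.0007 0.0009 0.0007] foot above 4.2 w 22.3
```

>>> apply_moves --pt "0 0.0015 0 0 0 0 0" --pt "0 0.001 0 0 0 0 0" --pt "0 0 0 0 0 0 0"

```text
t: 14.4
position: [0.5145, 0.2186, 0.1541]
tcp_rot: [-0.602, 0.37, 0.336, 0.622]
wrist_force: [-0.5, -0.6, 0.0]
width: 0.0225
```

```bash
python3 -c "from h import *;rep()"
```

```text
14.4 tcp along/slope/h mm [ 7.07 -0.02  0.19] F tool [-0.2  0.4 -0.6] rot [0.0005 0.0009 0.0007] foot above 1.7 w 22.5
```

>>> apply_moves --pt "0 0.001 0 0 0 0 0" --pt "0 0.001 0 0 0 0 0" --pt "0 0 0 0 0 0 0"

```text
t: 14.7
position: [0.5153, 0.2186, 0.1527]
tcp_rot: [-0.602, 0.37, 0.336, 0.622]
wrist_force: [-6.5, -1.1, 6.3]
width: 0.0226
```

```bash
python3 -c "from h import *;rep()"
```

```text
14.7 tcp along/slope/h mm [ 5.4  -0.03  0.22] F tool [-8.7  2.4 -1.4] rot [0.0006 0.0009 0.0009] foot above -0.0 w 22.6
```

>>> apply_moves --pt "0 0.001 0 0 0 0 0" --pt "0 0.001 0 0 0 0 0" --pt "0 0 0 0 0 0 0" --pt "0 0 0 0 0 0 0"

```text
t: 15.1
position: [0.5154, 0.2186, 0.1526]
tcp_rot: [-0.603, 0.37, 0.336, 0.622]
wrist_force: [-35.7, -2.1, 38.2]
width: 0.0224
```

```bash
python3 -c "from h import *;rep();print(pose()[2]['wrist_torque'])"
```

```text
15.1 tcp along/slope/h mm [5.25 0.03 0.23] F tool [-50.9  11.6  -4. ] rot [0.0005 0.0006 0.002 ] foot above -0.2 w 22.4
[-0.64475568  2.13890932 -0.45224799]
```

>>> apply_moves --pt "0 -0.0012 0 0 0 0 0" --pt "0 0 0 0 0 0 0" --pt "0.35 0 0 0 0 0 0" --pt "0.5 0 0 0 0 0 0" --pt "1 0 0 0 0 0 0" --pt "1 0 0 0 0 0 0" --pt "1 0 0 0 0 0 0" --pt "1 -0.03 0 0 0 0 0" --pt "1 -0.05 0 0 0 0 0" --pt "1 -0.05 0 0 0 0 0"

```text
t: 16.1
position: [0.4497, 0.2219, 0.265]
tcp_rot: [-0.602, 0.371, 0.337, 0.622]
wrist_force: [1.4, 0.3, 0.9]
width: 0.0856
```

>>> apply_moves --pt "1 0 0 -0.03 0 0 0" --pt "1 0 0 -0.03 0 0 0" --pt "1 0 0 0 0 0 0" --pt "1 0 0 0 0 0 0"

```text
t: 16.5
position: [0.4477, 0.1618, 0.2645]
tcp_rot: [-0.602, 0.37, 0.336, 0.623]
wrist_force: [0.2, 0.8, 0.9]
width: 0.0854
```

Run:
```python
from h import *
rep()
im=camera("wrist");i=camera_info("wrist")
X=np.cross(H,AX)
print("pred foot corners (z=0)",[np.round(proj(i,MOUTH+a*.039*X+b*.012*H)).tolist() for a in(-1,1) for b in(-1,1)])
print("head",proj(i,MOUTH+AX*.05).round(1),proj(i,MOUTH+AX*.054).round(1))
t=camera("side")[120:200,260:360,::-1];a=im[90:290,220:520,::-1]
j=camera_info("side");print("plug",[(round(d["p"],2),np.round(d["extent"]).tolist(),plane(ray("side",d["extent"][:2]),.012).round(3)) for d in find_in("side","plug")[:2]])
cv2.imwrite("pics/w9.png",np.hstack([cv2.resize(a,(480,320),interpolation=cv2.INTER_CUBIC),cv2.resize(t,(320,320),interpolation=cv2.INTER_CUBIC)]))
```

```text
16.5 tcp along/slope/h mm [134.45   0.22 -60.21] F tool [-0.7 -0.6  0.8] rot [-0.0008  0.0006  0.0014] foot above 129.0 w 85.4
pred foot corners (z=0) [[376.0, 150.0], [403.0, 150.0], [372.0, 232.0], [397.0, 232.0]]
head [399.8 210.8] [401.  212.5]
plug []
```

View pics/w9.png

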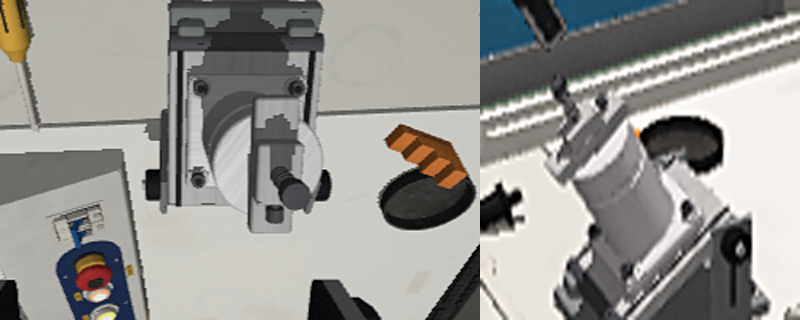

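```bash
python3 -c "
from h import *
print(manip.finish_job(),pose()[2]['t'])"
```

```text
the job is handed in; nothing more can be done
the job is handed in; nothing more can be done
```

The job is done and handed in at about 16.6 s of the 54 s allowed.

- **Plug:** I pulled it out of the bore and laid it on its side on the bench at about (0.515, 0.417), roughly 0.2 m from the bore mouth. In the last side picture it still lies on the bench. The finder did not report it in that picture, so this rests on my own view of it.
- **Gauge:** I took the larger gauge from the stand and slid it down the bore along the measured axis. The axial force changed by about 2 N when the foot was around 7 to 10 mm above the face, which I took as the rod bottoming. I then pressed the foot until it met the face, where the push rose to 51 N.
- **Seating:** At contact the foot stood within about 0.2 mm of my estimate of the end face. It was about 0.2 mm off the axis and turned by about 0.002 rad. These figures are against my own picture-based estimate of the housing, not an independent measurement.
- **Last check:** I released the gauge and backed off without any force showing. The last wrist and side pictures show the gauge standing flat and centred, with its rod pushed up through the foot and the gripper clear. I moved nothing else on the bench that I know of, but I did not measure each of the other things again.

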